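Set the pendulum angle gauge on the crowned stud

ROBOT

A 7-joint arm with a two-finger parallel gripper is mounted at the origin on the work surface. World frame = base frame: x ahead of the robot, y to its left, z up, the work surface at z = 0. Lengths are in m, angles in rad, forces in N, time in s.
With the tool pointing down it reaches from about 0.4 to 0.85 m from the base axis. Payload 10.4 kg.
Tool frame: the origin (TCP) lies midway between the tips of the shut fingers; the grasp point (between the pads) lies 19 mm behind it (manip.tcp_to_grasp is the distance from the TCP to the grasp point, in m); z points along the fingers, y is the line along which they close (so a half turn about z gives the same grasp; the last joint's range is limited). The gripper opens to 85 mm and grips with 20 to 120 N. Pads are 22 mm wide; open, the fingers measure 114 mm over their backs; the gripper's body (76 mm by 85 mm) begins 54 mm behind the grasp point. The pads swing forward as they close: fully open they stand 13 mm farther back than shut.
Start: joints at [1.202, 0.332, -0.065, 1.46, 0.022, 1.35, -0.088], TCP at [0.212, -0.588, 0.231] pointing down, gripper open.
Joint ranges: [-2.6, 2.6], [-0.5, 2.12], [-1.47, 1.34], [0.16, 2.42], [-1.27, 4.41], [0.06, 2.06], [-2.6, 2.6]. Speed limits (rad/s): [2.22, 2.22, 2.79, 2.79, 3.14, 3.14, 3.14].

INTERFACE

Orientations are given as a unit quaternion [x, y, z, w].
In Python, from workcell import manip gives the robot as it stands.
- The arm moves only by the shell command python3 -m jog 'ROWS' [FORCE]. ROWS is a JSON object of lists of equal length, an entry for each row: "offset": the shift along the world's x, y, z in m, a list of three; "yaw": the turn about the world's z in degrees; "jaw": the closure, from 0 (fully open) to 1 (shut). A call has 1 to 20 rows; each row shifts and turns the commanded pose from where the row before left it; what a row does not reach is not made up. A row lasts 1/12 s, in which the tool goes at most 41.7 mm and 7.16 degrees, less where a joint would pass 70% of its speed; a pose out of reach is approached as far as the arm can. A call is refused whole if a number of a shift passes 0.0417 or a number of a turn 7.16, either way. A call with a gripper value outside its range is refused whole. The fingers move at their own pace and stop on an object; FORCE is the grip in N (left out, the last holds). Time passes only in rows, so rows that do not move let the fingers close. It gives the time, the measured TCP pose, the force, the opening and the grip force at its end, in the units of the state.
- manip.get_obs(): the state, without advancing time (a new reading comes with each control period).
- manip.camera(name): name is "side" or "top"; returns a dict with "frame" (480x640x3 uint8, red, green, blue), "camera_matrix" (3x3 intrinsics, pixels), "eye" and "attitude" of the camera in the world. Camera axes: x right, y up, looking along -z (the intrinsics and any distortion apply to the point x, -y, -z); pixel columns grow to the right and rows downward; lengths in m; the calibration is good to about 2 mm. A picture is of the moment at which its call begins. There is no depth.
- manip.hand_in(): hands the job in; it is judged then, once.
Trained networks look in a picture, given as the dict that the camera call returned (one of the last four; its "shot" number tells which), for a name from the list of things; names that differ only in an ending like _2 or _b are one class to them, and where a whole thing is asked for, a point or a joint stands for the part that bears it (a point fixed in the world has none). Each returns a list of dicts, best first, with "score" (0 to 1); they miss things now and then, are a little off and sometimes report something else, mostly with a low value. They report only what shows in the picture. A call takes as long as a camera call. They do not tell look-alikes from the thing itself.
- manip.masks_of(picture, name): "region" (480x640 bool, what is visible of it).
- manip.tip_of(picture, name): "at" ([x, y, z] in m, in world coordinates, good to about 4 mm: a listed point, or the origin of a listed thing).
The state is a dict: "clock": time; "joint_pos": joint angles; "joint_velocities": joint speeds; "tau": joint torques, N m; "position": TCP position; "ee_rot": TCP orientation; "ft_force": force on the tool from outside, world axes, zero at the start; "torque": the same for the moment, N m; "grip_width": opening from 0.0 (shut) to 1.0 (fully open); "grasp_force": force on a finger pad.
Only numpy, scipy, OpenCV 4.12 (cv2) and the standard library are available. Lean on these libraries where they do the work, as an engineer would, in place of code of your own. Each camera call takes 0.05 s, during which the arm holds its last target. There are 200 camera calls.

TASK

First swing the yellow keeper bar fully shut into its detent, so that the stud block is locked in the blue fixture. Then rock the angle gauge on the block's rubber crown, keeping it centred and resting on the crown and never taking it off, until its swinging black pointer has settled on the red mark, and finish while still holding it there, resting on the crown, so that a colleague can read it. Leave everything else on the bench where it is.

Things in the scene. Friction and masses are not known exactly. Their poses are not given: they have to be found in the camera images.
- fixture: blue kit fixture, a fixed plate 200 x 230 x 15 mm with a low-walled pocket (walls up to 25 mm above the bench) holding the stud block. Origin: centre of the pocket at the underside, on the bench; z up, x away from the robot at yaw 0. Its yaw differs from start to start. The keeper's hinge stands at its +x +y corner.
- keeper (a joint): the yellow keeper bar's upright hinge, rad: 0 = fully shut (bar along the fixture's x, over the edge of the stud block's foot); grows to 1.5 as the free end swings out to the fixture's +y side. Slight friction, stays where left. A spring plunger makes a bump from about 0.16 to 0.04 rad (a few newtons at the knob); past it the bar is held shut
- keeper_hinge (a point): point on the keeper's hinge axis, at the height to grip the knob (63 mm above the bench)
- keeper_knob (a point): grip point on the black upright round knob at the keeper's free end: knob 18 mm diameter, 40 mm tall, from 37 to 77 mm above the bench, this point on its axis at 63 mm, 154 mm from the hinge axis. The bar below it is 14 mm wide and 8 mm thick
- keeper_seat (a point): fixed point of the fixture on the knob's axis when the keeper is fully shut: 80 mm from the fixture's origin towards -x, 82 mm towards +y
- stud: stud block, loose in the pocket with about 1 mm play: aluminium foot 102 x 180 x 12 mm, a wooden pedestal with the rubber crown at its centre, and wooden ledges 34 mm high at 63 mm either side (along y). Origin: centre of the foot's underside, 15 mm above the bench; its y runs along the gauge's rocking direction. 0.9 kg
- crown: black half-round rubber crown on the stud block: a bar of radius 15 mm, 44 mm long along the stud's x, on a vertical spring (700 N/m, 1 N preload, 6 mm travel). Unpressed, its round axis is 40 mm and its top 55 mm above the stud's underside. Origin: 38 mm below the round axis, moving down with the crown
- crown_top (a point): fixed point of the stud block: top of the unpressed crown, 55 mm above the stud's underside
- gauge: pendulum angle gauge, loose, 0.22 to 0.42 kg: aluminium base bar 30 (x) x 150 (y) x 10 mm, upright white dial of 140 mm diameter, black grip block on top. Origin: centre of the bar's underside; z up, y along the bar, x out of the dial face. Rocks about x; positive = +y end up. Starts leaning about 0.25 rad on the crown and the -y ledge; the other ledge stops it at about -0.25
- gauge_grip (a point): grip point in the gauge's black grip block: block 18 mm thick (x) x 44 mm wide (y), reaching from 148 to 184 mm above the gauge's underside; this point is its centre line at 168 mm
- pointer (a joint): swing of the black pendulum pointer about the gauge's x axis, rad; 0 = along the gauge's -z. It hangs plumb, so at rest it reads minus the gauge's rocking angle; it swings at about 3 Hz and settles in about 1.5 s
- mark (a joint): angle of the red mark on the dial, rad, same axis and sign as the pointer; stiff, does not move during the job. Differs from start to start (-0.11 to 0.17). The pointer is on the mark when both joints read the same
- pointer_tip (a point): tip of the pointer, 57 mm from its pivot (pivot is 82 mm above the gauge's underside, at the dial's centre)
- mark_point (a point): centre of the red mark (9 mm wide, 22 mm long) at the dial's lower rim, 57 mm from the same pivot, in the same plane as the pointer's tip
- spray: bystander, leave it alone: white spray-cleaner bottle with red cap, 64 dia x 170 mm (origin: underside centre)
- tape: bystander, leave it alone: yellow tape roll lying flat, 90 dia x 24 mm (origin: underside centre)
- driver: bystander, leave it alone: screwdriver with orange handle, lying, about 200 long; all sizes in mm (origin: underside centre)
- carton: bystander, leave it alone: small brown carton 120 x 90 x 50 mm (origin: underside centre)
- cup: bystander, leave it alone: blue mug 76 dia x 90 mm (origin: underside centre)
- feet_tray: bystander, leave it alone: grey open tray 100 x 90 x 30 mm (origin: underside centre)
- mediabox: bystander, leave it alone: flat black electronics box 110 x 110 x 25 mm (origin: underside centre)
There are look-alikes about, which are no part of the job. There is more than one size of the stud; the one meant has the size given above.

How it is judged:
On the way, in this order (a step that is already met when the one before it is completed fails the run):
1. the keeper bar is shut in its detent (value of joint keeper below 0.06 rad), for 0.3 s.
2. the gauge, held, rests on the crown with its pointer settled on the mark (value of joint keeper below 0.06 rad and distance between pointer_tip and mark_point below 0.0045 m and velocity of joint pointer between -0.15 and 0.15 rad/s and angular speed of gauge below 0.1 rad/s and contact force between gauge and crown above 0.4 N and contact force between the fingers and gauge above 0.4 N and contact force between gauge and fixture below 0.3 N and x of gauge in the frame of stud between -0.012 and 0.012 m and y of gauge in the frame of stud between -0.016 and 0.016 m), for 0.6 s.
At the end, for the whole second after the job is handed in: Keeper shut (under 0.06 rad); pointer tip within 4.5 mm of the mark's centre; gauge (under 0.1 rad/s) and pointer still; gauge within 12 mm (x) and 16 mm (y) of the stud's centre, pressing on the crown with over 0.4 N, not on the fixture, and held by the fingers (over 0.4 N) (all of step 2); the arm keeps its last pose, push and grip.
It fails at once if the gauge is taken or knocked off the crown (distance between gauge and crown_top above 0.03 m).
It fails at once if a bystander is moved by more than 30 mm (distance of any of spray, tape, driver, carton, cup, feet_tray, mediabox from where it was at the start of the episode above 0.03 m).
It also fails if it takes over 54 s, if anything falls off the work surface, if the arm or the gripper's body presses on something with over 40 N, if the wrist force passes 120 N, or if a joint passes its speed limit or range.

## Working session

There is one attempt and no reset: what is moved stays moved. The work goes in short steps, Python scripts to look and compute and a shell command to move; the robot and the scene stay as the last step left them, time stands still between calls to the robot, and variables do not carry over. Pictures are saved under pics/ and viewed, at most 10 in all, crops included, and the job is handed in when it is done.

```bash
mkdir -p pics; ls; cat > h.py <<'E'
from workcell import manip
import numpy as np, cv2
def snap(cam,name=None):
    p=manip.camera(cam)
    if name: cv2.imwrite(f'pics/{name}.png',p['frame'][:,:,::-1])
    return p
def tips(p,names):
    for n in names:
        for d in manip.tip_of(p,n)[:3]: print(n,np.round(d['at'],4),round(d['score'],2))
E
python3 - <<'E'
from h import *
o=manip.get_obs(); print({k:np.round(v,3) for k,v in o.items()})
for c in('top','side'):
    p=snap(c,c+'0'); print(c,np.round(p['eye'],3),p['attitude'],p['camera_matrix'])
    tips(p,['fixture','keeper_hinge','keeper_knob','keeper_seat','stud','crown_top','gauge','gauge_grip','pointer_tip','mark_point'])
E
```

```text
pics
{'clock': np.float64(0.0), 'joint_pos': array([ 1.202,  0.333, -0.065,  1.461,  0.022,  1.35 , -0.088]), 'joint_velocities': array([-0.001, -0.   , -0.001, -0.002,  0.001, -0.   ,  0.   ]), 'tau': array([-0.0000e+00, -6.2545e+01,  4.9000e-02, -3.9160e+01,  1.6000e-02,
        1.0000e-02,  0.0000e+00]), 'position': array([ 0.212, -0.588,  0.231]), 'ee_rot': array([ 0.985,  0.172, -0.   , -0.001]), 'ft_force': array([ 0.26 , -0.34 ,  0.034]), 'torque': array([-0.01 , -0.022,  0.018]), 'grasp_force': np.float64(0.0), 'grip_width': np.float64(0.999)}
top [3.770e-01 1.000e-03 1.311e+00] [ 0.03093244 -0.03325899 -0.70545471  0.70729816] [[479.13178798   0.         316.15714932]
 [  0.         479.13178798 244.2314931 ]
 [  0.           0.           1.        ]]
keeper_hinge [ 0.3072 -0.2649 -0.0035] 0.74
keeper_hinge [ 0.6632 -0.0365  0.0597] 0.65
keeper_knob [0.6254 0.1157 0.0667] 0.9
keeper_seat [ 0.6627 -0.0393  0.0566] 0.6
keeper_seat [ 0.5137 -0.0154  0.064 ] 0.56
stud [ 0.3389 -0.0883 -0.0005] 0.72
stud [ 0.664  -0.0369  0.0588] 0.69
stud [ 0.5731 -0.1047  0.0162] 0.68
crown_top
[... 386 characters left out ...]
539076  0.43782603  0.89493942 -0.07835362] [[440.22704476   0.         321.72874078]
 [  0.         440.22704476 247.43808772]
 [  0.           0.           1.        ]]
fixture [ 0.5794 -0.1069 -0.0011] 0.67
fixture [ 0.4031 -0.3521 -0.0054] 0.55
keeper_hinge [ 0.6655 -0.0356  0.0627] 0.58
keeper_hinge [ 0.3143 -0.265  -0.0009] 0.15
keeper_knob [0.6232 0.1188 0.0629] 0.61
keeper_seat [ 0.5152 -0.0138  0.0593] 0.77
stud [ 0.3398 -0.0826 -0.0011] 0.62
crown_top [ 0.3367 -0.0848  0.0433] 0.94
crown_top [ 0.5743 -0.1055  0.0698] 0.59
gauge [ 0.5778 -0.1115  0.0738] 0.88
gauge_grip [ 0.576  -0.1502  0.2299] 0.64
mark_point [ 0.5817 -0.1042  0.0706] 0.55
mark_point [ 0.5781 -0.1147  0.0696] 0.15
```

View pics/top0.png

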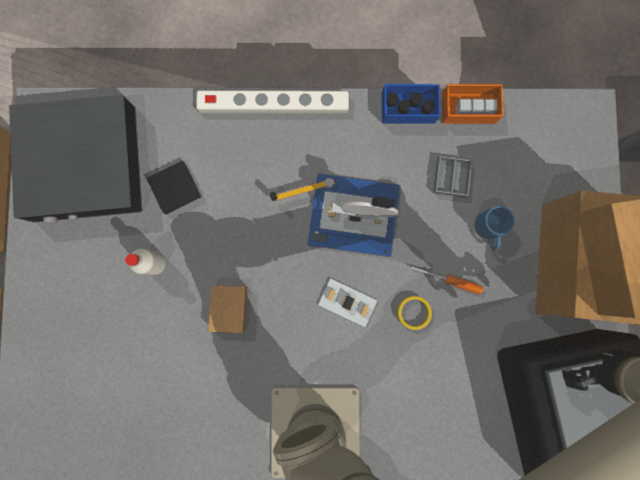

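View pics/side0.png

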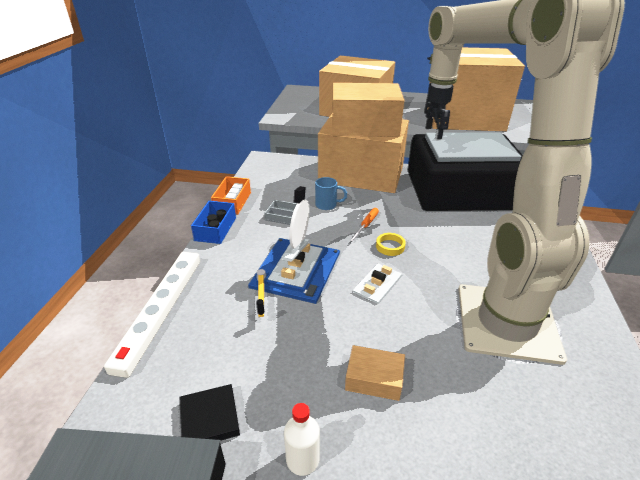

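The top view shows the fixture at (355,215), the keeper open with its hinge at (330,183) and knob at (273,197), the gauge leaning towards world -y, and a small look-alike stud at (348,300). The side view sees the dial nearly edge-on at (300,222). I'll zoom in on the dial.

```bash
python3 - <<'E'
import cv2,numpy as np
a=cv2.imread('pics/top0.png')[165:265,260:420]; b=cv2.imread('pics/side0.png')[180:310,240:350]
a=cv2.resize(a,(430,269),interpolation=cv2.INTER_CUBIC); b=cv2.resize(b,None,fx=4,fy=4,interpolation=cv2.INTER_CUBIC)
c=np.zeros((520,640,3),np.uint8); c=np.zeros((520,880,3),np.uint8); c[:269,:430]=a; c[:520,440:880]=b
cv2.imwrite('pics/zoom0.png',c[:, :800])
E
```

```text
(no output)
```

View pics/zoom0.png

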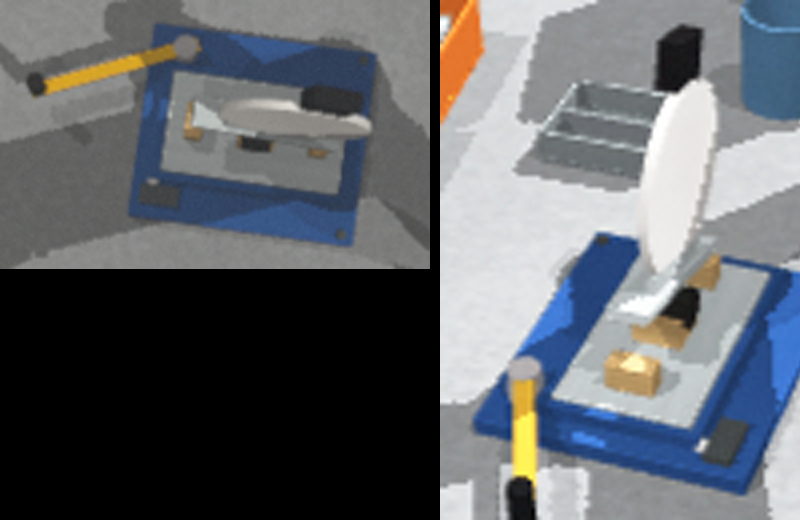

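Only the dial's back is visible from both cameras, so I'll have to yaw the gauge on the crown to read the mark. Keeper first: hinge ≈ (0.664,-0.036), seat ≈ (0.5145,-0.0145), fixture yaw ≈ -0.143, keeper ≈ 1.17 rad.

```bash
python3 -m jog '{"offset":[[0,0,0.03],[0,0,0.03],[0,0,0.03],[0.0205,0.035,0.005],[0.0205,0.035,0.005],[0.0205,0.035,0],[0.0205,0.035,0],[0.0205,0.035,0],[0.0205,0.035,0],[0.0205,0.035,0],[0.0205,0.035,0],[0.0205,0.035,0],[0.0205,0.035,0],[0.0205,0.035,0],[0.0205,0.035,0],[0.0205,0.035,0],[0.0205,0.035,0],[0.0205,0.035,0],[0.0205,0.035,0],[0.0205,0.035,0]],"yaw":[0,0,0,0,0,0,0,0,0,0,0,0,0,0,0,0,0,0,0,0],"jaw":[0,0,0,0,0,0,0,0,0,0,0,0,0,0,0,0,0,0,0,0]}' 30
```

```text
clock: 2.77
position: [0.561, 0.0087, 0.3317]
ee_rot: [0.985, 0.172, 0.0, 0.0]
ft_force: [1.2, -1.4, 0.7]
grip_width: 1.0
grasp_force: 0.0
```

```bash
python3 -m jog '{"offset":[[0.016,0.0275,0],[0.016,0.0275,0],[0.016,0.0275,0],[0.0155,0.0275,0],[0,0,-0.04],[0,0,-0.04],[0,0,-0.04],[0,0,-0.04],[0,0,-0.04],[0,0,-0.04],[0,0,-0.03],[0,0,-0.015],[0,0,0]],"yaw":[0,0,0,0,0,0,0,0,0,0,0,0,0],"jaw":[0.2,0.2,0.2,0.2,0.2,0.2,0.2,0.2,0.2,0.2,0.2,0.2,0.2]}'
python3 - <<'E'
from h import *
for c in('side','top'):
    p=snap(c,c+'1'); tips(p,['keeper_knob','gauge_grip'])
import cv2
a=cv2.imread('pics/side1.png')[180:400,200:360]
cv2.imwrite('pics/z1.png',cv2.resize(a,None,fx=2.7,fy=2.7,interpolation=cv2.INTER_CUBIC))
E
```

```text
clock: 3.85
position: [0.6218, 0.1163, 0.0429]
ee_rot: [0.985, 0.172, -0.003, 0.0]
ft_force: [-0.3, -1.4, -0.5]
grip_width: 0.797
grasp_force: 0.0
gauge_grip [ 0.572  -0.1499  0.2298] 0.65
gauge_grip [ 0.5742 -0.1132  0.069 ] 0.23
gauge_grip [ 0.5706 -0.1564  0.2301] 0.86
```

View pics/z1.png

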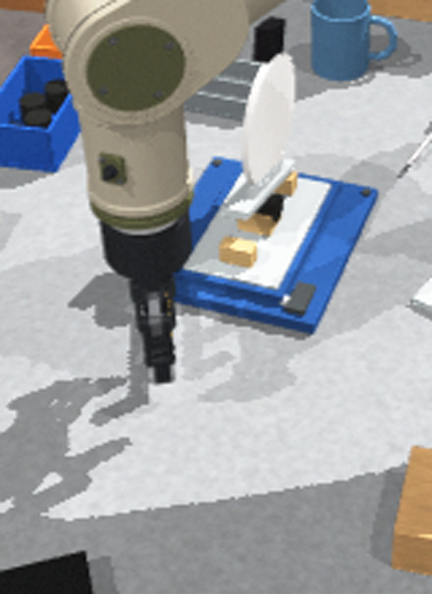

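The gripper hides the knob, so it is placed around it as expected. Closing now.

```bash
python3 -m jog '{"offset":[[0,0,0.002],[0,0,0],[0,0,0],[0,0,0],[0,0,0],[0,0,0]],"yaw":[0,0,0,0,0,0],"jaw":[1,1,1,1,1,1]}' 30
python3 - <<'E'
import numpy as np
h=np.array([.664,-.0358]); s=np.array([.5145,-.0146]); a1=np.arctan2(*(s-h)[::-1]); a0=a1-1.17
L=.154
prev=None
for a in np.linspace(a0,a1,13):
    q=h+L*np.array([np.cos(a),np.sin(a)]); print(np.round(q,4), None if prev is None else np.round(q-prev,4)); prev=q
E
```

```text
clock: 4.65
position: [0.6251, 0.1143, 0.0489]
ee_rot: [0.985, 0.171, 0.001, 0.002]
ft_force: [2.5, -7.1, 3.5]
grip_width: 0.2
grasp_force: 30.3
[0.6244 0.113 ] None
[0.6101 0.1085] [-0.0143 -0.0046]
[0.5963 0.1025] [-0.0138 -0.0059]
[0.5832 0.0953] [-0.0131 -0.0072]
[0.5708 0.0868] [-0.0124 -0.0085]
[0.5593 0.0771] [-0.0115 -0.0097]
[0.5488 0.0664] [-0.0105 -0.0107]
[0.5394 0.0547] [-0.0094 -0.0117]
[0.5312 0.0422] [-0.0082 -0.0126]
[0.5242 0.0289] [-0.007  -0.0133]
[0.5186 0.015 ] [-0.0056 -0.0139]
[0.5144 0.0006] [-0.0043 -0.0144]
[ 0.5115 -0.0142] [-0.0028 -0.0147]
```

```bash
python3 -m jog '{"offset":[[-0.0143,-0.0066,0],[-0.0138,-0.0069,0],[-0.0131,-0.0072,0],[-0.0124,-0.0085,0],[-0.0115,-0.0097,0],[-0.0105,-0.0107,0],[-0.0094,-0.0117,0],[-0.0082,-0.0126,0],[-0.007,-0.0133,0],[0,0,0]],"yaw":[0,0,0,0,0,0,0,0,0,0],"jaw":[1,1,1,1,1,1,1,1,1,1]}'
```

```text
clock: 5.48
position: [0.522, 0.0283, 0.0487]
ee_rot: [0.985, 0.171, -0.001, 0.0]
ft_force: [-7.3, 3.2, 10.5]
grip_width: 0.198
grasp_force: 31.0
```

```bash
python3 -m jog '{"offset":[[-0.0056,-0.0145,0],[-0.0043,-0.0144,0],[-0.0014,-0.0147,0],[0,-0.004,0],[0,-0.003,0],[0,0,0],[0,0,0]],"yaw":[0,0,0,0,0,0,0],"jaw":[1,1,1,1,1,1,1]}'
```

```text
clock: 6.07
position: [0.5095, -0.0152, 0.0482]
ee_rot: [0.985, 0.174, -0.002, -0.003]
ft_force: [-16.6, 18.5, 15.0]
grip_width: 0.196
grasp_force: 32.6
```

```bash
python3 -m jog '{"offset":[[0.003,0.004,0],[0,0,0],[0,0,0],[0,0,0],[0,0,0.02],[0,0,0.04],[0,0,0.04],[0,0,0.04],[0,0,0.04],[0,0,0.04],[-0.02,0.03,0.02],[-0.02,0.03,0.02],[-0.02,0.03,0.0],[-0.02,0.03,0.0],[0,0,0]],"yaw":[0,0,0,0,0,0,0,0,0,0,7,7,7,7,0],"jaw":[0.5,0.5,0.5,0.5,0.5,0.5,0.5,0.5,0.5,0.5,0.5,0.5,0.5,0.5,0.5]}'
python3 - <<'E'
from h import *
for c in('side','top'):
    p=snap(c,c+'2'); tips(p,['keeper_knob','keeper_hinge','keeper_seat','gauge_grip','gauge','crown_top','stud'])
import cv2
a=cv2.imread('pics/side2.png')[180:320,230:380];b=cv2.imread('pics/top2.png')[150:290,290:420]
f=lambda a:cv2.resize(a,(390,420),interpolation=cv2.INTER_CUBIC)
cv2.imwrite('pics/z2.png',np.hstack([f(a),f(b)]))
E
```

```text
clock: 7.32
position: [0.4325, 0.109, 0.3094]
ee_rot: [0.911, 0.412, 0.001, 0.001]
ft_force: [-0.1, 0.8, 0.3]
grip_width: 0.5
grasp_force: 0.0
keeper_knob [ 0.5143 -0.0131  0.0629] 0.7
keeper_knob [ 0.3145 -0.2613 -0.0005] 0.26
keeper_hinge [ 0.6639 -0.0371  0.0616] 0.83
keeper_hinge [ 6.804e-01 -3.769e-01 -4.000e-04] 0.2
keeper_seat [ 0.5143 -0.01    0.0615] 0.78
gauge_grip [ 0.5755 -0.1509  0.2325] 0.59
gauge_grip [ 0.5152 -0.0127  0.0631] 0.4
gauge [ 0.5788 -0.1097  0.0682] 0.86
crown_top [ 0.3377 -0.0869  0.0455] 0.91
crown_top [ 0.5777 -0.1099  0.0649] 0.81
stud [ 0.3438 -0.0852 -0.0009] 0.81
stud [ 0.576  -0.1482  0.229 ] 0.7
stud [ 0.5811 -0.1067  0.0172] 0.68
keeper_knob [ 0.5152 -0.0139  0.0643] 0.73
keeper_knob [ 0.552  -0.4751  0.0029] 0.52
keeper_knob [ 0.405  -0.3574 -0.0017] 0.22
keeper_hinge [ 0.6619 -0.0362  0.0632] 0.72
keeper_hinge [ 0.576  -0.1065  0.0146] 0.31
keeper_seat [ 0.5124 -0.018   0.0647] 0.88
crown_top [ 0.3408 -0.0892  0.045 ] 0.84
crown_top [ 0.5768 -0.111   0.0718] 0.78
stud [ 0.3389 -0.0876  0.0007] 0.74
stud [ 0.6884 -0.3728  0.0014] 0.74
stud [ 0.5773 -0.109   0.0161] 0.67
```

View pics/z2.png

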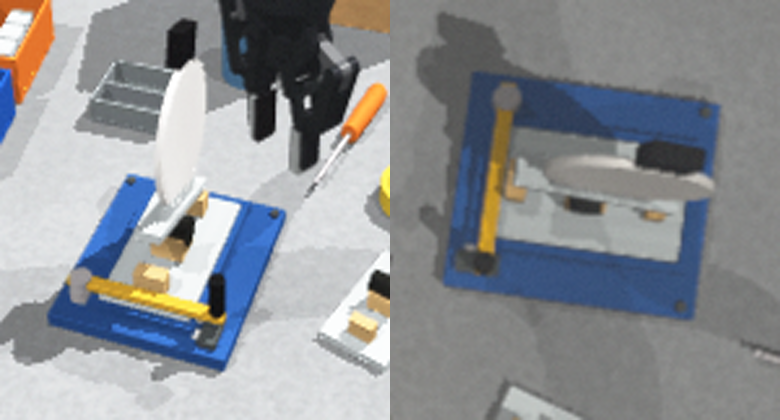

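The keeper bar is along the left edge and its knob is over the seat, so it's shut. Now I'll go above the gauge grip.

```bash
python3 -m jog '{"offset":[[0.0177,-0.0326,0],[0.0177,-0.0326,0],[0.0177,-0.0326,0],[0.0177,-0.0326,0],[0.0177,-0.0326,0],[0.0177,-0.0326,0],[0.0177,-0.0326,0],[0.0177,-0.0326,0],[0,0,0],[0,0,0]],"yaw":[4.15,4.15,4.15,4.15,4.15,4.15,4.15,4.15,0,0],"jaw":[0.4,0.4,0.4,0.4,0.4,0.4,0.4,0.4,0.4,0.4]}' 20
python3 - <<'E'
from h import *
for c in('side','top'):
    p=snap(c,c+'3'); tips(p,['gauge_grip','gauge'])
E
```

```text
clock: 8.95
position: [0.5771, -0.1599, 0.307]
ee_rot: [0.761, 0.648, -0.0, -0.001]
ft_force: [0.4, 1.2, -0.6]
grip_width: 0.602
grasp_force: 0.0
gauge_grip [ 0.5735 -0.1508  0.2305] 0.84
gauge_grip [ 0.4063 -0.3515 -0.0014] 0.31
gauge [ 0.5777 -0.1132  0.0693] 0.63
gauge_grip [ 0.5777 -0.155   0.2341] 0.85
gauge_grip [ 4.430e-01  4.378e-01 -2.000e-04] 0.62
gauge [ 0.5822 -0.1133  0.0649] 0.88
```

```bash
python3 -m jog '{"offset":[[-0.002,0.008,-0.02],[0,0,-0.03],[0,0,-0.03],[0,0,-0.011],[0,0,0],[0,0,0],[0,0,0],[0,0,0],[0,0,0],[0,0,0],[0,0,0]],"yaw":[1,0,0,0,0,0,0,0,0,0,0],"jaw":[0.4,0.4,0.4,0.4,0.4,0.8,0.8,0.8,0.8,0.8,0.8]}' 20
python3 - <<'E'
from h import *
for c in('side','top'):
    p=snap(c,c+'4'); tips(p,['gauge'])
E
```

```text
clock: 10.17
position: [0.5757, -0.1495, 0.2192]
ee_rot: [0.755, 0.656, 0.001, 0.001]
ft_force: [-1.6, 1.2, 6.3]
grip_width: 0.207
grasp_force: 20.1
gauge [ 0.5766 -0.1136  0.0686] 0.66
gauge [ 0.579  -0.115   0.0656] 0.78
```

```bash
python3 -m jog '{"offset":[[0.0007,0.005,0.001],[0.0007,0.005,0.0007],[0.0007,0.005,0.0007],[0.0007,0.005,0.0005],[0.0007,0.005,0.0005],[0.0007,0.005,0.0003],[0.0007,0.005,0.0003],[0.0007,0.005,0],[0,0,0],[0,0,0]],"yaw":[0,0,0,0,0,0,0,0,0,0],"jaw":[0.8,0.8,0.8,0.8,0.8,0.8,0.8,0.8,0.8,0.8]}'
python3 - <<'E'
from h import *
for c in('side','top'):
    p=snap(c,c+'5'); tips(p,['gauge','gauge_grip','crown_top'])
import cv2
a=cv2.imread('pics/side5.png')[130:310,220:400];b=cv2.imread('pics/top5.png')[150:290,290:430]
f=lambda a:cv2.resize(a,(400,400),interpolation=cv2.INTER_CUBIC)
cv2.imwrite('pics/z5.png',np.hstack([f(a),f(b)]))
E
```

```text
clock: 11.2
position: [0.5807, -0.1088, 0.2214]
ee_rot: [0.754, 0.656, 0.0, -0.0]
ft_force: [-0.5, -0.5, 2.2]
grip_width: 0.208
grasp_force: 19.6
gauge [ 0.5784 -0.1152  0.0662] 0.79
gauge_grip [ 0.5785 -0.1099  0.2334] 0.95
crown_top [ 0.5791 -0.1073  0.0696] 0.85
crown_top [ 0.6606  0.3905 -0.0013] 0.53
gauge [ 0.5792 -0.111   0.0652] 0.72
gauge_grip [ 0.5797 -0.1186  0.2334] 0.63
crown_top [ 0.5795 -0.108   0.0763] 0.69
crown_top [ 0.3404 -0.0903  0.0407] 0.57
```

View pics/z5.png

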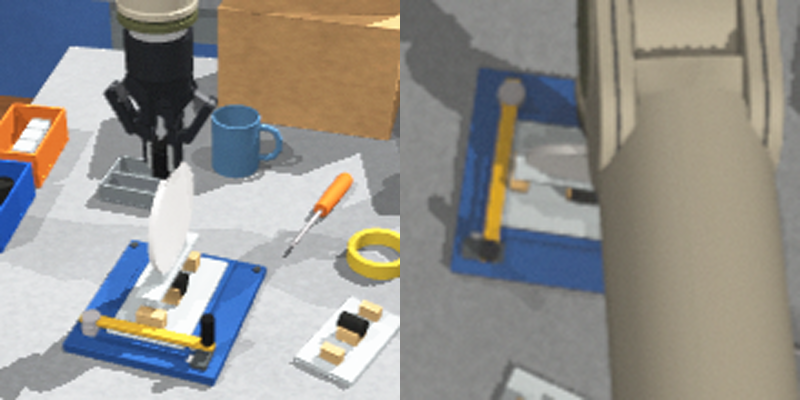

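```bash
python3 -m jog '{"offset":[[0,0,0.001],[0,0,0],[0,0,0],[0,0,0],[0,0,0],[0,0,0],[0,0,0],[0,0,0],[0,0,0],[0,0,0],[0,0,0],[0,0,0],[0,0,0],[0,0,0],[0,0,0],[0,0,0],[0,0,0],[0,0,0]],"yaw":[2,4,5,5,5,5,5,5,5,5,5,5,5,5,4,2,0,0],"jaw":[0.8,0.8,0.8,0.8,0.8,0.8,0.8,0.8,0.8,0.8,0.8,0.8,0.8,0.8,0.8,0.8,0.8,0.8]}'
python3 - <<'E'
from h import *
for c in('side',):
    p=snap(c,c+'6'); tips(p,['gauge','gauge_grip','crown_top','pointer_tip','mark_point'])
import cv2
a=cv2.imread('pics/side6.png')[180:290,230:350]
cv2.imwrite('pics/z6.png',cv2.resize(a,None,fx=5,fy=5,interpolation=cv2.INTER_CUBIC))
E
```

```text
clock: 13.1
position: [0.5806, -0.1105, 0.2223]
ee_rot: [0.226, 0.974, -0.0, 0.0]
ft_force: [0.1, -1.8, -0.1]
grip_width: 0.207
grasp_force: 19.6
gauge [ 0.5846 -0.1121  0.0673] 0.72
gauge_grip [ 0.5867 -0.1084  0.2339] 0.84
gauge_grip [ 0.6632 -0.0359  0.0602] 0.5
gauge_grip [ 0.583  -0.1044  0.019 ] 0.29
crown_top [ 0.578  -0.1072  0.0694] 0.94
crown_top [ 0.3383 -0.0849  0.0441] 0.75
pointer_tip [ 0.6559  0.3887 -0.002 ] 0.66
pointer_tip [ 0.5861 -0.1053  0.0954] 0.45
```

View pics/z6.png

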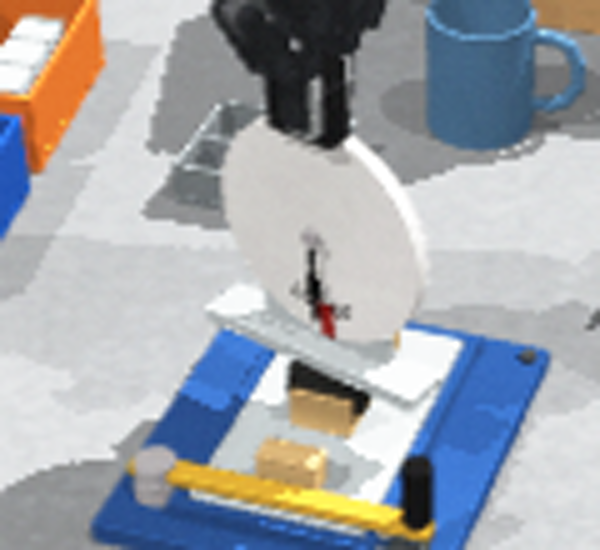

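The face now shows: pivot at about (292,229) in the full picture, the pointer hanging straight down, and the red mark at about (295.5,244), to its right (gauge +y). I'll measure it.

```bash
cat >> h.py <<'E'
from scipy.spatial.transform import Rotation as R
def plane_pts(p,px,P0,n):
    K=p['camera_matrix'];A=R.from_quat(p['attitude']).as_matrix();e=np.array(p['eye'])
    d=np.c_[(px[:,0]-K[0,2])/K[0,0],-(px[:,1]-K[1,2])/K[1,1],-np.ones(len(px))]@A.T
    t=((P0-e)@n)/(d@n); return e+d*t[:,None]
def dial(p):
    o=manip.get_obs(); Rt=R.from_quat(o['ee_rot']).as_matrix(); n=Rt[:,1]*[1,1,0]; n/=np.linalg.norm(n)
    if n[1]<-.5 or n[0]<-.7: n=-n
    y=np.cross([0,0,1],n); tcp=np.array(o['position'])
    f=p['frame'].astype(int); r,g,b=f[...,0],f[...,1],f[...,2]
    P0=np.array([tcp[0],tcp[1],.1])+.01*n
    rows,cols=np.mgrid[0:480,0:640]
    allp=plane_pts(p,np.c_[cols.ravel(),rows.ravel()].astype(float),P0,n)
    Y=((allp-P0)@y).reshape(480,640); Z=allp[:,2].reshape(480,640)
    win=(abs(Y)<.045)&(Z>.08)&(Z<.165)
    for nm,m in(('red',win&(r>110)&(g<70)&(b<80)),('dark',win&(f.max(2)<90))):
        print(nm,m.sum(), 'mean y,z',np.round([Y[m].mean(),Z[m].mean()],4))
        if nm=='dark':
            for lo in np.arange(.08,.165,.01):
                k=m&(Z>=lo)&(Z<lo+.01)
                if k.any(): print('  z',round(lo,3),k.sum(),round(Y[k].mean(),4))
        if nm=='red' and m.sum()>2: print('  pca', np.cov(Y[m],Z[m]).ravel()*1e6, 'ymin/max',Y[m].min().round(4),Y[m].max().round(4),Z[m].min().round(4),Z[m].max().round(4))
    print('yaw',np.arctan2(n[1],n[0]),'tcp',tcp.round(4))
E
python3 - <<'E'
from h import *
p=snap('side','side7'); dial(p); tips(p,['gauge','pointer_tip','mark_point'])
for n in('gauge_grip','mark','pointer'):
    for d in manip.masks_of(p,n)[:2]:
        v,u=np.nonzero(d['region']); print(n,round(d['score'],2),len(u),u.mean().round(1),v.mean().round(1))
E
```

```text
red 12 mean y,z [0.0089 0.1023]
  pca [ 6.24169991 -2.17315216 -2.17315216 32.95781211] ymin/max 0.0058 0.0132 0.093 0.1108
dark 19 mean y,z [0.0003 0.1227]
  z 0.1 2 -0.0009
  z 0.11 6 0.0006
  z 0.12 6 0.0004
  z 0.13 3 0.0003
  z 0.14 2 0.0007
yaw 1.1168906481179353 tcp [ 0.5806 -0.1096  0.2224]
gauge [ 0.5843 -0.1139  0.0703] 0.71
pointer_tip [ 0.5865 -0.1052  0.0939] 0.45
gauge_grip 0.83 1798 294.0 230.7
mark 0.59 147 367.8 218.8
pointer 0.39 213 366.2 221.2
```

```bash
python3 -m jog '{"offset":[[0,0,0],[0,0,0],[0,0,0],[0,0,0],[0,0,0],[0,0,0],[0,0,0],[0,0,0],[0,0,0],[0,0,0],[0,0,0],[0,0,0],[0,0,0],[0,0,0],[0,0,0],[0,0,0],[0,0,0],[0,0,0]],"yaw":[-2,-4,-5,-5,-5,-5,-5,-5,-5,-5,-5,-5,-5,-5,-4,-2,0,0],"jaw":[0.8,0.8,0.8,0.8,0.8,0.8,0.8,0.8,0.8,0.8,0.8,0.8,0.8,0.8,0.8,0.8,0.8,0.8]}'
python3 -m jog '{"offset":[[0,0,-0.002],[0.0005,0.0035,0],[0.0005,0.0035,0],[0.0005,0.0035,0],[0.0005,0.0035,-0.0005],[0.0005,0.0035,-0.0005],[0.0005,0.0035,-0.0005],[0.0005,0.0035,-0.0005],[0.0005,0.0035,-0.0005],[0,0,0],[0,0,0],[0,0,0]],"yaw":[0,0,0,0,0,0,0,0,0,0,0,0],"jaw":[0.8,0.8,0.8,0.8,0.8,0.8,0.8,0.8,0.8,0.8,0.8,0.8]}'
python3 - <<'E'
from h import *
for c in('side','top'):
    p=snap(c,c+'8'); tips(p,['gauge','gauge_grip'])
E
```

```text
clock: 15.25
position: [0.5805, -0.109, 0.2223]
ee_rot: [0.754, 0.657, 0.0, -0.0]
ft_force: [-0.2, 0.4, 0.7]
grip_width: 0.208
grasp_force: 19.6
clock: 16.25
position: [0.5848, -0.0809, 0.2181]
ee_rot: [0.754, 0.656, 0.0, -0.0]
ft_force: [-0.3, 0.4, 6.2]
grip_width: 0.206
grasp_force: 20.7
gauge [ 0.578  -0.115   0.0661] 0.6
gauge_grip [ 0.583  -0.0857  0.2364] 0.94
```

```bash
python3 -m jog '{"offset":[[0,0,0.003],[-0.0025,0.0003,0],[-0.0025,0,0],[-0.0025,-0.0002,0],[-0.0025,-0.0004,0],[-0.0025,-0.0006,0],[-0.0024,-0.0008,0.0005],[-0.0023,-0.001,0.0005],[-0.0022,-0.0012,0.0005],[-0.0021,-0.0014,0.0005],[-0.002,-0.0016,0.0005],[-0.0018,-0.0018,0.0005],[-0.0017,-0.0019,0],[0,0,0],[0,0,0],[0,0,0],[0,0,0],[0,0,0],[0,0,0]],"yaw":[0,5,5,5,5,5,5,5,5,5,5,5,5,0,0,0,0,0,0],"jaw":[0.8,0.8,0.8,0.8,0.8,0.8,0.8,0.8,0.8,0.8,0.8,0.8,0.8,0.8,0.8,0.8,0.8,0.8,0.8]}'
python3 - <<'E'
from h import *
p=snap('side','side9'); dial(p); tips(p,['gauge','gauge_grip','pointer_tip','mark_point'])
import cv2
a=cv2.imread('pics/side9.png')[180:290,230:350]
cv2.imwrite('pics/z9.png',cv2.resize(a,None,fx=5,fy=5,interpolation=cv2.INTER_CUBIC))
E
```

```text
clock: 18.13
position: [0.5575, -0.092, 0.2238]
ee_rot: [0.326, 0.945, 0.0, -0.0]
ft_force: [-1.3, 1.4, -0.7]
grip_width: 0.21
grasp_force: 19.9
red 3 mean y,z [-0.0083  0.0983]
  pca [6.38913522 1.28057198 1.28057198 3.42151975] ymin/max -0.0112 -0.0067 0.0968 0.1004
dark 16 mean y,z [-0.0112  0.119 ]
  z 0.1 3 -0.0108
  z 0.11 4 -0.0092
  z 0.12 8 -0.0121
  z 0.13 1 -0.0139
yaw 0.9073015164229286 tcp [ 0.5575 -0.0921  0.2238]
gauge [ 0.5803 -0.1114  0.0704] 0.76
gauge_grip [ 0.5634 -0.0911  0.2402] 0.66
pointer_tip [ 0.5757 -0.0981  0.1002] 0.62
```

View pics/z9.png

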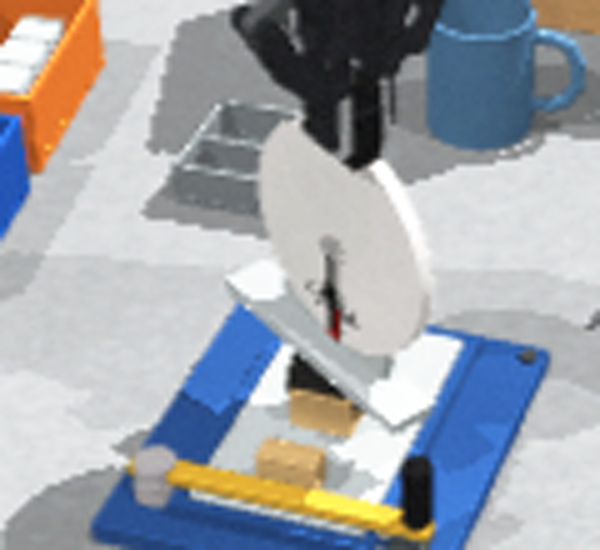

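The pointer lies almost on the red mark, with about 1–2 mm of red left on the +y side. I'll yaw back along the same arc, keep the tilt, add 1.5 mm, and seat it with a light press.

```bash
python3 -m jog '{"offset":[[0.0017,0.0019,0],[0.0018,0.0018,-0.0005],[0.002,0.0016,-0.0005],[0.0021,0.0014,-0.0005],[0.0022,0.0012,-0.0005],[0.0023,0.001,-0.0005],[0.0024,0.0008,-0.0005],[0.0025,0.0006,0],[0.0025,0.0004,0],[0.0025,0.0002,0],[0.0025,0,0],[0.0025,-0.0003,0],[0,0,-0.0015],[0.0002,0.0015,-0.001],[0,0,0],[0,0,0],[0,0,0],[0,0,0],[0,0,0],[0,0,0]],"yaw":[-5,-5,-5,-5,-5,-5,-5,-5,-5,-5,-5,-5,0,0,0,0,0,0,0,0],"jaw":[0.8,0.8,0.8,0.8,0.8,0.8,0.8,0.8,0.8,0.8,0.8,0.8,0.8,0.8,0.8,0.8,0.8,0.8,0.8,0.8]}'
python3 - <<'E'
from h import *
for c in('side','top'):
    p=snap(c,c+'10'); tips(p,['gauge','gauge_grip','crown_top','keeper_knob','stud'])
import cv2
a=cv2.imread('pics/side10.png')[180:300,230:370]
cv2.imwrite('pics/z10.png',cv2.resize(a,None,fx=5,fy=5,interpolation=cv2.INTER_CUBIC))
E
```

```text
clock: 20.05
position: [0.5848, -0.0803, 0.2184]
ee_rot: [0.755, 0.656, 0.0, 0.0]
ft_force: [0.6, -0.9, 1.1]
grip_width: 0.211
grasp_force: 20.2
gauge [ 0.5749 -0.1126  0.064 ] 0.8
gauge_grip [ 0.5821 -0.0864  0.2346] 0.94
crown_top [ 0.3387 -0.0877  0.0441] 0.85
crown_top [ 0.5796 -0.1081  0.0683] 0.61
keeper_knob [ 0.5119 -0.0126  0.0621] 0.66
stud [ 0.342  -0.0819 -0.0021] 0.96
stud [ 0.5836 -0.1053  0.0169] 0.57
stud [ 0.5126 -0.0123  0.0606] 0.51
crown_top [ 0.5754 -0.1073  0.0729] 0.87
crown_top [ 0.3377 -0.0893  0.0402] 0.68
keeper_knob [ 0.5147 -0.0112  0.0632] 0.63
keeper_knob [ 0.6645 -0.037   0.059 ] 0.63
stud [ 0.3419 -0.0893 -0.0011] 0.98
stud [ 0.5752 -0.1063  0.015 ] 0.85
stud [ 0.5786 -0.1072  0.0723] 0.57
```

View pics/z10.png

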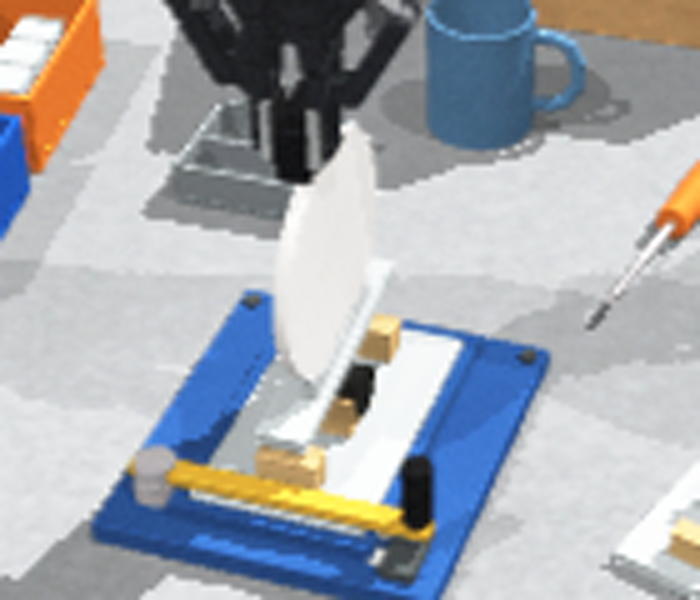

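```bash
python3 -m jog '{"offset":[[0,0,-0.001],[0,0,-0.0005],[0,0,0],[0,0,0],[0,0,0],[0,0,0],[0,0,0],[0,0,0],[0,0,0],[0,0,0],[0,0,0],[0,0,0],[0,0,0],[0,0,0],[0,0,0],[0,0,0],[0,0,0],[0,0,0],[0,0,0],[0,0,0]],"yaw":[0,0,0,0,0,0,0,0,0,0,0,0,0,0,0,0,0,0,0,0],"jaw":[0.8,0.8,0.8,0.8,0.8,0.8,0.8,0.8,0.8,0.8,0.8,0.8,0.8,0.8,0.8,0.8,0.8,0.8,0.8,0.8]}'
python3 - <<'E'
from h import *
p=snap('side'); tips(p,['gauge','gauge_grip'])
p=snap('side'); tips(p,['gauge','gauge_grip'])
o=manip.get_obs(); print(o['ft_force'],o['grasp_force'])
E
```

```text
clock: 22.32
position: [0.5852, -0.0797, 0.2178]
ee_rot: [0.755, 0.656, 0.001, 0.0]
ft_force: [-0.7, 0.4, 6.4]
grip_width: 0.207
grasp_force: 21.2
gauge [ 0.5775 -0.1123  0.0667] 0.84
gauge_grip [ 0.5866 -0.0883  0.2303] 0.81
gauge_grip [ 0.5744 -0.105   0.0111] 0.68
gauge [ 0.5784 -0.1113  0.0671] 0.63
gauge_grip [ 0.5851 -0.0838  0.232 ] 0.95
gauge_grip [ 0.5777 -0.1053 -0.0023] 0.37
[-0.85084269  0.82177368  7.52991956] 21.163540184497833
```

```bash
python3 -c "
from workcell import manip
print(manip.hand_in())"
```

```text
the job is handed in; nothing more can be done
None
```

I handed the job in at about 22 s with the keeper shut in its detent and the gauge still held and pressed on the crown; in my last look at the dial face the pointer was about 2 mm from the red mark, but I then yawed the gauge back so its face was hidden, so the final reading itself wasn't checked.

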